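# Take the strip gap of a press die with a taper gauge

### The arm

A 6-joint arm with a two-finger parallel gripper is mounted at the origin on the work surface. World frame = base frame: x ahead of the robot, y to its left, z up, the work surface at z = 0. Lengths are in m, angles in degrees, forces in N, time in s.
With the tool pointing down it reaches from about 0.3 to 0.75 m from the base axis. Payload 8.5 kg.
Tool frame: the origin (TCP) lies midway between the tips of the shut fingers; the grasp point (between the pads) lies 19 mm behind it; z points along the fingers, y is the line along which they close (so a half turn about z gives the same grasp; the last joint's range is limited). The gripper opens to 85 mm and grips with 20 to 120 N. Pads are 22 mm wide; open, the fingers measure 114 mm over their backs; the gripper's body (76 mm by 85 mm) begins 54 mm behind the grasp point. The pads swing forward as they close: fully open they stand 13 mm farther back than shut.
Start: joints at [-75.418, 21.807, 74.336, -0, 83.858, -12.336], TCP at [0.249, -0.49, 0.231] pointing down, gripper open.
Joint ranges: [-178.18, 178.18], [-50.72, 133.34], [12.68, 142.11], [-81.47, 261.47], [9.98, 163.14], [-165.26, 165.26]. Speed limits (degrees/s): [136.94, 136.94, 180, 180, 180, 180].

### API

Orientations are given as a 3x3 rotation matrix whose columns are the frame's x, y, z axes.
In Python, from rig import env, get_image, close_job gives the robot as it stands.
- The arm moves only by the tool step_arm, never from a script. Its argument "targets" is a list of rows, each a list of 2 entries, a list of its own where there are three numbers: the shift along the tool's x, y, z as a fraction of full scale, then the turn, a rotation vector about the tool's x, y, z as a fraction of full scale. In form: [[[x, y, z], [wx, wy, wz]], ...]. A call has 1 to 10 rows; each row is the pose to reach, as a shift and turn from the pose commanded when the call began, along the tool's axes at that moment; what a row does not reach only later rows make up. Full scale, the value 1, is 0.3 m for a shift and 45 degrees for a turn. A row lasts 1/12 s, in which the tool goes at most 41.7 mm and 7.16 degrees, less where a joint would pass 70% of its speed; a pose out of reach is approached as far as the arm can. A call with a number of a shift or a turn outside -1 to 1 is refused whole. A call with a gripper value outside its range is refused whole. "jaw" is the finger opening in mm, from 0 to 85.4, set as the call begins (left out, the last holds). The fingers move at their own pace and stop on an object; "grip_force" is the grip in N (left out, the last holds). Time passes only in rows, so rows that repeat a pose let the fingers close. It gives the time, the measured TCP pose, the force, the opening and the grip force at its end, in the units of the state.
- env.observe(): the state, without advancing time (a new reading comes with each control period).
- get_image(name): name is "scene" or "top" or "wrist"; returns a dict with "img" (384x512x3 uint8, red, green, blue), "z_map" (384x512 float32, m along the optical axis (not along the pixel's ray), 0 where there is no reading), "intrinsics" (3x3 intrinsics, pixels), "rvec" (rotation vector, rad) and "tvec" (3), from world to camera coordinates, as OpenCV has them. Camera axes: x right, y down, z forward; pixel columns grow to the right and rows downward; lengths in m; the calibration is good to about 2 mm. A picture is of the moment at which its call begins.
- close_job(): hands the job in; it is judged then, once.
The state is a dict: "time_s": time; "q": joint angles; "qvel": joint speeds; "joint_efforts": joint torques, N m; "position": TCP position; "tool_rot": TCP orientation; "ft_force": force on the tool from outside, world axes, zero at the start; "wrist_torque": the same for the moment, N m; "grip_width": finger opening in m; "gripper_force": force on a finger pad.
Only numpy, scipy, OpenCV 4.12 (cv2) and the standard library are available. Lean on these libraries where they do the work, as an engineer would, in place of code of your own. Each camera call takes 0.05 s, during which the arm holds its last target. There are 200 camera calls.

### The job

Take the strip gap of the small press die: pick up the taper gauge (the long steel wedge), lay it flat on the die plate at the open front of the die and slide its thin end straight in under the sprung stripper plate until it is snug, dragging on both plates, but without forcing the stripper plate up. Finish while still holding the gauge there, flat, square and still, so that the depth can be read; leave everything else on the bench as it lies.

Things in the scene. Friction and masses are not known exactly. Their poses are not given: they have to be found in the camera images.
- gauge: Taper gauge, ground steel, 170 mm long, 0.2 kg, lying flat. Origin: centre of its underside; x towards the thin end, z up. x = -85 to -30 mm: handle, 20 wide (y), 16 mm high. x = -30 to +85 mm: blade, 16 mm wide, underside flat and level with the handle's, top sloping evenly from 15.3 mm thick at the handle to 1.5 mm at the tip (1.2 mm per 10 mm), dark cross lines on top.
- gauge_tip (a point): Middle of the gauge's thin end, on its underside (x = +85 mm in the gauge's frame). Axes as the gauge.
- gauge_grip (a point): Where to grip the gauge: middle of the handle (x = -55 mm in the gauge's frame, 140 mm behind the tip), 8 mm above its underside. Axes as the gauge; grip across y (20 mm wide).
- die: Lower half of a press die set, fixed; its open front faces roughly to the robot's right (-y). Origin: centre of its underside; x from the front inwards, z up. Dark shoe 170 (x) x 150 x 28 mm; bright die plate from x = -70 to +35 mm, 110 mm wide, top 50 mm above the bench; on it two guide strips along x (8 mm wide, 2 mm high) at y = +-44 mm; two posts at the back (x = +60 mm), 170 mm high.
- mouth (a point): Where the gap begins: on the die plate's top (50 mm above the bench), straight below the middle of the stripper plate's front lower edge. Axes as the die: x points straight into the gap. The die plate's flat top reaches 25 mm out in front of this point, a ledge to lay the gauge on; the shoe reaches 15 mm further, 22 mm lower.
- stripper: Stripper plate, bright steel, 80 (x) x 100 x 16 mm, level, above the die plate, axes as the die. Origin: on its underside, 45 mm behind its front edge. The gap below it is 4.2 to 8.1 mm, so the gauge gets snug 22 to 55 mm deep, at (gap - 1.5 mm) / 0.12. Springs hold it down on stops: it stays put up to about 8 N of lift, then yields 1 mm per 1.5 N. A push of 4 to 8 N on the gauge makes it snug.
- parallel: Bystander: a plain ground steel parallel bar, 160 x 20 x 12 mm, of even thickness, four dark holes, lying near the gauge. Origin: centre of its underside.
- feelers: Bystander: folded feeler leaf set, 100 x 14 x 14 mm. Origin: centre of its underside.
- caliper: Bystander: digital caliper, 230 mm long, 13 mm high. Origin: underside, middle of its beam.
- ring_gauge: Bystander: steel ring gauge, 60 mm across, 18 mm high. Origin: centre of its underside.
- flask: Bystander: cream drinking flask, 66 mm across, 170 mm high. Origin: centre of its underside.
- lamp_dimmer: Bystander: black dimmer box with a knob, 75 x 115 x 52 mm. Origin: centre of its underside.
- pencil: Bystander: yellow pencil, 144 mm long, 9 mm thick. Origin: on the bench under its middle.
- upper: Upper half of the die set, fixed above the stripper plate. Origin: same point as the stripper plate's; axes as the die. Dark upper shoe from 50 to 74 mm above the stripper's underside, 150 mm wide, its front edge 10 mm further out than the stripper's front edge; a 36 mm high shank, 32 mm across, stands on it at x = -5 mm.
Things that resemble listed ones, but are neither listed nor needed, are in the scene too. What is shaped like the gauge but yellow is not meant.

How it is judged:
By the outcome, as a careful person would: the job done as asked, in the order asked, and still so for the second after the job is handed in, while the arm keeps its last pose, push and grip.
It also fails if it takes over 42 s, if anything falls off the work surface, if the arm or the gripper's body presses on something with over 40 N, if the wrist force passes 120 N, or if a joint passes its speed limit or range.

## Working session

There is one attempt and no reset: what is moved stays moved. The work goes in short steps, Python scripts to look and compute and a tool call to move; the robot and the scene stay as the last step left them, time stands still between calls to the robot, and variables do not carry over. Pictures are saved under pics/ and viewed, at most 10 in all, crops included, and the job is handed in when it is done.

Besides the shell and the picture viewer there is one more tool, called after "Emit:" as name(argument=value, ...), one argument or row to a line, values as JSON. step_arm: Moves the arm, as the interface text tells. Its arguments: {"type":"object","properties":{"targets":{"type":"array","items":{"type":"array"}},"jaw":{"type":"number"},"grip_force":{"type":"number"}},"required":["targets"]}

```bash
mkdir -p pics; ls; cat > h.py <<'E'
import numpy as np,cv2
from rig import env,get_image,close_job
def grab(n):
    d=get_image(n);d['R']=cv2.Rodrigues(np.array(d['rvec'],float))[0];d['t']=np.array(d['tvec'],float).ravel();return d
def cloud(d):
    K=d['intrinsics'];z=d['z_map'];v,u=np.indices(z.shape)
    p=np.stack([(u-K[0,2])/K[0,0]*z,(v-K[1,2])/K[1,1]*z,z],-1)
    return (p-d['t'])@d['R']
def ray(d,uv,h):
    K=d['intrinsics'];uv=np.atleast_2d(uv).astype(float)
    r=np.c_[uv,np.ones(len(uv))]@np.linalg.inv(K).T@d['R'];c=-d['R'].T@d['t']
    return c+r*((h-c[2])/r[:,2])[:,None]
E
python3 - <<'E'
from h import *
for n in('scene','top'):
    d=grab(n);cv2.imwrite(f'pics/{n}0.png',cv2.resize(d['img'][:,:,::-1],(800,600),interpolation=cv2.INTER_CUBIC));np.savez(n+'0.npz',**d)
    print(n,-d['R'].T@d['t'],d['R'][2],d['intrinsics'][0,0])
print(env.observe())
E
```

```text
pics
scene [ 1.2989921  -0.36812379  0.99293357] [-0.60173342  0.25976271 -0.75527493] 382.45329101219613
top [ 0.44353019 -0.0520479   1.45406475] [ 0.0796857 -0.0010334 -0.9968195] 361.4019703258437
{'time_s': 0.1, 'q': array([-7.54209933e+01,  2.18367766e+01,  7.43791763e+01,  1.87149717e-03,
        8.38574948e+01, -1.23355348e+01]), 'qvel': array([-0.15497597, -0.07470531, -0.25261239, -0.07682206,  0.09652491,
        0.03433608]), 'joint_efforts': array([ 4.04175458e-03, -4.49217331e+01, -2.31656474e+01, -9.09432879e-05,
        3.64495005e-03, -1.62019145e-06]), 'position': array([ 0.24890486, -0.49016639,  0.23078409]), 'tool_rot': array([[ 8.91684311e-01,  4.52657713e-01, -2.91243869e-04],
       [ 4.52657704e-01, -8.91683489e-01,  1.24880436e-03],
       [ 3.05583576e-04, -1.24537303e-03, -9.99999178e-01]]), 'ft_force': array([ 0.46205966,  0.6207546 , -0.19875364]), 'wrist_torque': array([-0.01251036,  0.01018005, -0.01027707]), 'gripper_force': 0.0, 'grip_width': 0.08540718856468432}
```

View pics/scene0.png

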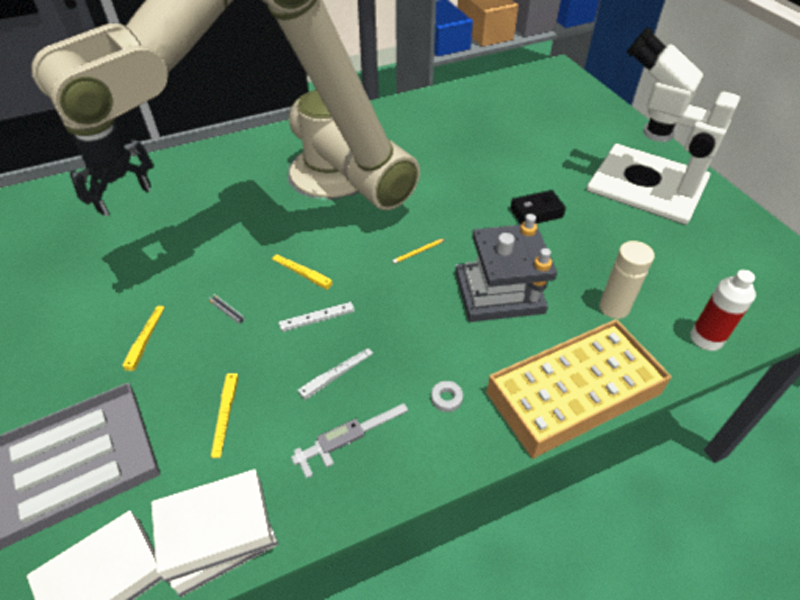

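View pics/top0.png

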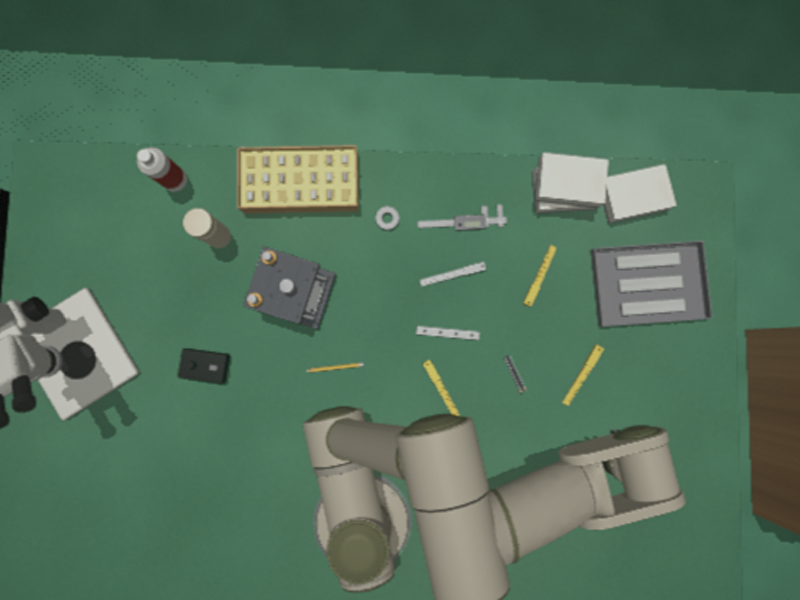

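The steel gauge is at scene (335,372), top (453,273). The holed parallel is at top (447,333) and the die at top (290,288), with its front at the right. Now I'll measure them.

```bash
cat > m.py <<'E'
from h import *
D={n:dict(np.load(n+'0.npz')) for n in('scene','top')}
for n,c in(('top',(453,273)),('scene',(335,372))):
    d=D[n];im=d['img'].astype(int);u0,v0=np.array(c)/1.5625
    sat=im.max(2)-im.min(2);m=((im[:,:,0]>im[:,:,1]-25)&(im[:,:,0]>95)).astype(np.uint8)
    k,l,s,_=cv2.connectedComponentsWithStats(m)
    P=cloud(d);lab=l[int(v0)-2:int(v0)+3,int(u0)-2:int(u0)+3].max()
    vv,uu=np.where(l==lab);print(n,s[lab])
    p=ray(d,np.c_[uu,vv],0.008);c0,sz,a=cv2.minAreaRect((p[:,:2]*1000).astype(np.float32));print(c0,sz,a)
    e=np.linalg.svd(p[:,:2]-p[:,:2].mean(0),full_matrices=0)[2][0]
    q=P[vv,uu]; x=(p[:,:2]-np.array(c0)/1000)@e;print('axis',e)
    y=(p[:,:2]-np.array(c0)/1000)@[-e[1],e[0]]
    for a in np.arange(-.09,.09,.02):
        w=(x>=a)&(x<a+.02);print(round(a+.01,2),np.round(np.median(q[w,2])*1000,1),np.round([np.ptp(y[w])*1000],1),w.sum(),'mid',np.round((y[w].max()+y[w].min())*500,1))
d=D['scene'];cv2.imwrite('pics/dieS.png',cv2.resize(d['img'][130:215,280:370,::-1],None,fx=6.5,fy=6.5,interpolation=cv2.INTER_CUBIC))
E
python3 m.py
```

```text
top [269 168  42  15 226]
(630.704345703125, -210.36517333984375) (22.958477020263672, 173.7570343017578) 16.669523239135742
axis [ 0.29610224 -0.95515625]
-0.08 3.0 [18.8] 21 mid -1.1
-0.06 4.9 [19.9] 24 mid -1.0
-0.04 5.4 [19.5] 25 mid -0.5
-0.02 9.2 [19.5] 26 mid -1.0
0.0 11.5 [20.2] 25 mid -1.1
0.02 13.7 [19.5] 25 mid -1.1
0.04 16.7 [22.3] 28 mid -0.2
0.06 15.9 [22.3] 29 mid -0.6
0.08 14.3 [20.6] 23 mid -1.9
scene [191 223  47  33 325]
(631.1799926757812, -216.0027618408203) (27.75394058227539, 165.85635375976562) 16.601293563842773
axis [ 0.25531413 -0.96685816]
-0.08 1.8 [16.6] 20 mid 2.3
-0.06 4.3 [16.2] 26 mid 2.8
-0.04 7.0 [17.5] 32 mid 2.6
-0.02 9.3 [19.3] 33 mid 2.2
0.0 12.2 [21.1] 39 mid 1.8
0.02 14.5 [22.9] 41 mid 1.5
0.04 14.7 [28.] 50 mid 1.3
0.06 14.8 [27.5] 51 mid 1.8
0.08 13.0 [25.4] 33 mid 3.3
```

View pics/dieS.png

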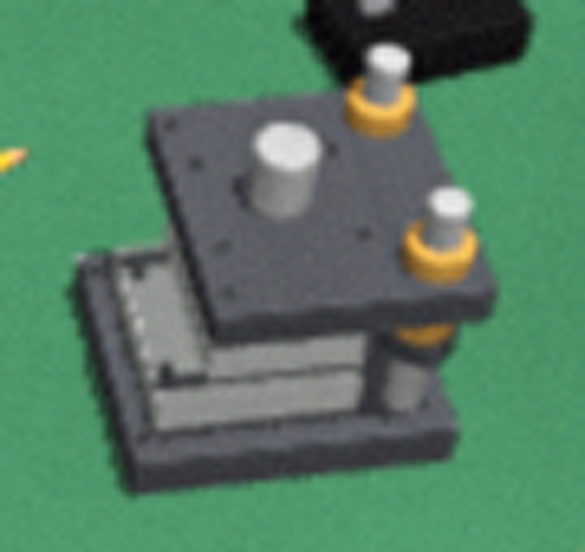

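The crop shows the die front facing left, with the ledge and guide strips visible. The depth confirms a wedge whose thin end points to +y. Next, the die's pose.

```bash
cat > d.py <<'E'
from h import *
D={n:dict(np.load(n+'0.npz')) for n in('scene','top')}
for n in D:
    d=D[n];P=cloud(d);c=P[...,:2]-[.60,.03]
    near=np.hypot(c[...,0],c[...,1])<.16
    h=P[...,2]
    print(n,np.histogram(h[near&(h>.01)],bins=np.arange(.01,.2,.01))[0])
    im=d['img'].astype(int);notg=(im[:,:,0]>im[:,:,1]-15)
    for lo,hi in((.12,.14),(.02,.036),(.043,.056)):
        m=near&notg&(h>lo)&(h<hi)
        k,l,s,_=cv2.connectedComponentsWithStats(m.astype(np.uint8),connectivity=8)
        j=1+np.argmax(s[1:,4]);m=l==j
        hh=np.median(h[m]);vv,uu=np.where(m);p=ray(d,np.c_[uu,vv],hh)
        c0,sz,a=cv2.minAreaRect((p[:,:2]*1000).astype(np.float32));print(lo,m.sum(),'h',hh,np.round(c0,1),np.round(sz,1),round(a,2),np.round(cv2.boxPoints((c0,sz,a)),0).tolist())
E
python3 d.py
```

```text
scene [ 80 289 111 170 145  59  42   0   0  19  66 234 297  18  23  40   1   0]
0.12 531 h 0.1302827728357534 [581.5 164.4] [ 70.4 146.8] 74.43 [[501.0, 150.0], [643.0, 111.0], [662.0, 179.0], [520.0, 218.0]]
0.02 374 h 0.028104076564453667 [571.  153.2] [ 99.1 153.3] 74.22 [[484.0, 126.0], [631.0, 85.0], [658.0, 180.0], [511.0, 222.0]]
0.043 274 h 0.04979186999823003 [572.6 159.2] [ 82.1 113.3] 74.53 [[507.0, 135.0], [616.0, 105.0], [638.0, 184.0], [529.0, 214.0]]
top [ 27 134  69  74 114   1   0   0   0   0  13 136 299   4   4  25   3   0]
0.12 435 h 0.13150933917388288 [574.5 168.1] [ 64.4 129.8] 73.91 [[503.0, 155.0], [628.0, 119.0], [646.0, 181.0], [521.0, 217.0]]
0.02 192 h 0.028705037484316076 [552.9 124.5] [ 42.  150.2] 81.37 [[475.0, 115.0], [624.0, 92.0], [630.0, 134.0], [482.0, 157.0]]
0.043 175 h 0.05093652809354624 [555.8 138.3] [ 24.8 108.6] 73.82 [[500.0, 141.0], [604.0, 111.0], [611.0, 135.0], [507.0, 165.0]]
```

```bash
sed -i 's/\[.60,.03\]/[.585,.165]/; s/<.16/<.15/' d.py; cat >> d.py <<'E'
    # die-axis profile
    a=np.deg2rad(74.3);ex=np.array([np.cos(a),np.sin(a)]);ey=np.array([-ex[1],ex[0]]);o=np.array([.585,.165])
    for nm,lo,hi in(('shoe',.02,.036),('plate',.044,.056),('upper',.12,.14)):
        m=near&notg&(h>lo)&(h<hi);vv,uu=np.where(m);p=ray(d,np.c_[uu,vv],{'shoe':.028,'plate':.05,'upper':.1305}[nm])[:,:2]-o
        X=p@ex*1000;Y=p@ey*1000
        f=[(y,np.percentile(X[abs(Y-y)<6],2)) for y in range(-66,67,12) if (abs(Y-y)<6).sum()>3]
        print(nm,'front x(y)',[(y,round(v,1)) for y,v in f],'Y range',np.percentile(Y[X<X.min()+25],[1,99]).round(1))
E
python3 d.py
```

```text
scene [115 443 168 202 172  81  65  34  12  31 109 529 745 107  57 122  12   0]
0.12 1219 h 0.13043970461043244 [586.3 199.4] [140.6 156.7] 74.52 [[492.0, 153.0], [643.0, 111.0], [681.0, 246.0], [530.0, 288.0]]
0.02 560 h 0.02802548357418564 [580.7 186.3] [167.8 153.1] 73.89 [[484.0, 127.0], [631.0, 84.0], [677.0, 246.0], [530.0, 288.0]]
0.043 301 h 0.04978667658954299 [574.1 171.3] [106.1 117. ] 74.53 [[504.0, 136.0], [616.0, 105.0], [645.0, 207.0], [532.0, 238.0]]
shoe front x(y) [(-66, np.float64(-59.6)), (-54, np.float64(-61.3)), (-42, np.float64(-61.8)), (-30, np.float64(-62.6)), (-18, np.float64(-62.8)), (-6, np.float64(-64.3)), (6, np.float64(-62.6)), (18, np.float64(-62.1)), (30, np.float64(-63.4)), (42, np.float64(-63.9)), (54, np.float64(-63.2)), (66, np.float64(-62.4))] Y range [-62.   85.9]
plate front x(y) [(-42, np.float64(-48.1)), (-30, np.float64(-46.5)), (-18, np.float64(-48.7)), (-6, np.float64(-49.0)), (6, np.float64(-47.7)), (18, np.float64(-48.5)), (30, np.float64(-47.6)), (42, np.float64(-47.9)), (54, np.float64(-48.2)), (66, np.float64(-45.8))] Y range [-43.4  
[... 1020 characters left out ...]
np.float64(-59.9)), (42, np.float64(-59.8)), (54, np.float64(-59.7)), (66, np.float64(-60.8))] Y range [-52.9  93. ]
plate front x(y) [(-30, np.float64(-45.2)), (-18, np.float64(-44.5)), (-6, np.float64(-45.7)), (6, np.float64(-45.6)), (18, np.float64(-45.4)), (30, np.float64(-45.4)), (42, np.float64(-45.3)), (54, np.float64(-45.2)), (66, np.float64(-45.1))] Y range [-32.7  74. ]
upper front x(y) [(-54, np.float64(-28.9)), (-42, np.float64(-29.9)), (-30, np.float64(-30.0)), (-18, np.float64(-29.5)), (-6, np.float64(-29.2)), (6, np.float64(-29.4)), (18, np.float64(-29.7)), (30, np.float64(-29.5)), (42, np.float64(-27.8)), (54, np.float64(-30.0)), (66, np.float64(-29.3))] Y range [-52.   93.1]
```

Emit:
step_arm(
  targets=[
    [[0.76,-0.033,0.05],[0,0,-0.9]],
    [[0.76,-0.033,0.05],[0,0,-0.9]],
    [[0.76,-0.033,0.05],[0,0,-0.9]],
    [[0.76,-0.033,0.05],[0,0,-0.9]],
    [[0.76,-0.033,0.05],[0,0,-0.9]],
    [[0.76,-0.033,0.05],[0,0,-0.9]],
    [[0.76,-0.033,0.05],[0,0,-0.9]],
    [[0.76,-0.033,0.05],[0,0,-0.9]],
  ],
)

```text
time_s: 0.77
position: [0.4484, -0.3776, 0.2157]
tool_rot: [[0.383, 0.924, -0.001], [0.924, -0.383, 0.001], [0.0, -0.001, -1.0]]
ft_force: [0.6, -0.2, -0.5]
grip_width: 0.0854
gripper_force: 0.0
```

Emit:
step_arm(
  targets=[
    [[0.6,0.467,0.05],[0,0,-0.867]],
    [[0.6,0.467,0.05],[0,0,-0.867]],
    [[0.6,0.467,0.05],[0,0,-0.867]],
    [[0.6,0.467,0.05],[0,0,-0.867]],
    [[0.6,0.467,0.05],[0,0,-0.867]],
    [[0.6,0.467,0.05],[0,0,-0.867]],
    [[0.6,0.467,0.05],[0,0,-0.867]],
    [[0.6,0.467,0.05],[0,0,-0.867]],
    [[0.6,0.467,0.05],[0,0,-0.867]],
    [[0.6,0.467,0.05],[0,0,-0.867]],
  ],
)

```text
time_s: 1.6
position: [0.6451, -0.2676, 0.2018]
tool_rot: [[-0.28, 0.96, -0.0], [0.96, 0.28, -0.0], [-0.0, -0.0, -1.0]]
ft_force: [-0.2, 0.1, 0.5]
grip_width: 0.0855
gripper_force: 0.0
```

```bash
python3 - <<'E'
from h import *
d=grab('wrist');np.savez('wrist1.npz',**d);s=env.observe();print(s['position'],s['tool_rot'].round(4),-d['R'].T@d['t'],d['R'][2])
cv2.imwrite('pics/w1.png',d['img'][:,:,::-1])
P=cloud(d);print(P[::60,::80,2].round(3))
E
```

```text
[ 0.64515675 -0.267414    0.20183122] [[-2.799e-01  9.600e-01  1.000e-04]
 [ 9.600e-01  2.799e-01 -3.000e-04]
 [-3.000e-04  0.000e+00 -1.000e+00]] [ 0.62631175 -0.20570902  0.34449159] [ 0.07223975 -0.24856966 -0.96591643]
[[ 0.001  0.001  0.002 -0.001  0.002 -0.001  0.001]
 [-0.     0.002 -0.     0.     0.002 -0.001 -0.   ]
 [ 0.001  0.011 -0.    -0.001 -0.001  0.005 -0.001]
 [ 0.     0.     0.001 -0.    -0.     0.013  0.001]
 [-0.001  0.     0.     0.001  0.344 -0.     0.001]
 [ 0.001  0.263 -0.001 -0.001 -0.     0.252 -0.002]
 [ 0.271  0.287  0.289  0.281  0.282  0.288  0.269]]
```

View pics/w1.png

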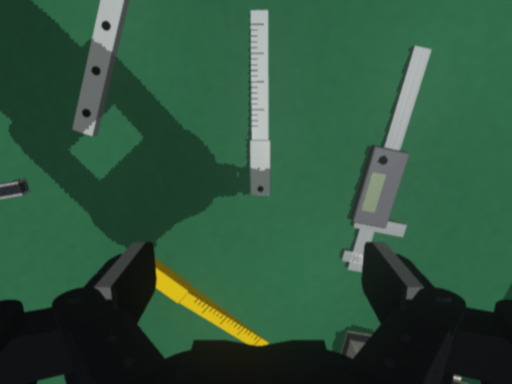

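The wrist view shows the gauge along column 260, from tip row 10 to handle end row 195, almost aligned with the tool. The caliper is on the right and the parallel on the left. I'll measure it.

```bash
cat > g.py <<'E'
from h import *
def gauge(d,box):
    im=d['img'].astype(int);u0,v0,u1,v1=box
    m=(im[:,:,0]>im[:,:,1]-12)&(im[:,:,2]>60);M=np.zeros(m.shape,np.uint8);M[v0:v1,u0:u1]=m[v0:v1,u0:u1]
    k,l,s,_=cv2.connectedComponentsWithStats(cv2.morphologyEx(M,cv2.MORPH_CLOSE,np.ones((3,3))));return l==1+np.argmax(s[1:,4]),s
if __name__=='__main__':
    d=dict(np.load('wrist1.npz'));m,s=gauge(d,(225,0,300,215));vv,uu=np.where(m)
    print(m.sum(),uu.min(),uu.max(),vv.min(),vv.max())
    mid=[];
    for v in range(vv.min()+1,vv.max(),6):
        c=uu[vv==v];mid.append((c.mean(),v,len(c)))
    mid=np.array(mid)
    P=cloud(d)
    for a in mid[::3]:print(a,P[int(a[1]),int(a[0])].round(4))
    # top-surface height by position
    tip=ray(d,[[uu[vv<vv.min()+3].mean(),vv.min()-.5]],.0015)[0]
    vend=vv.max()+.5;end=ray(d,[[uu[vv>vv.max()-4].mean(),vend]],.0)[0]
    print('tip',tip,'end top16',ray(d,[[uu[vv>vv.max()-4].mean(),vend]],.016)[0],'end0',end)
    hd=(vv>145)&(vv<190);p=ray(d,np.c_[uu,vv][hd],.016);print(cv2.minAreaRect((p[:,:2]*1000).astype(np.float32)))
    e=tip-end;print('ang',np.degrees(np.arctan2(e[1],e[0])),np.linalg.norm(e))
E
python3 g.py
```

```text
3135 250 269 11 194
[258.5  12.   16. ] [ 0.605  -0.1343  0.0017]
[258.5  30.   16. ] [ 0.6093 -0.1489  0.0033]
[259.  48.  17.] [ 0.6145 -0.1636  0.0054]
[258.5  66.   16. ] [ 0.618  -0.1789  0.0075]
[259.5  84.   16. ] [ 0.6233 -0.194   0.0098]
[259.5 102.   16. ] [ 0.6279 -0.2095  0.0127]
[259.5 120.   16. ] [ 0.6324 -0.2252  0.0137]
[259.5 138.   16. ] [ 0.6371 -0.2413  0.0151]
[259.5 156.   20. ] [ 0.6419 -0.2576  0.0162]
[259. 174.  19.] [ 0.6469 -0.2748  0.0152]
[259.5 192.   18. ] [ 0.6519 -0.2921  0.0156]
tip [ 0.60523011 -0.13285362  0.0015    ] end top16 [ 0.65329069 -0.29431508  0.016     ] end0 [ 0.65460476 -0.29863085  0.        ]
((645.5475463867188, -268.6521911621094), (18.483423233032227, 42.50796127319336), 16.67020606994629)
ang 106.58549661516699 0.1729803422913073
```

Emit:
step_arm(
  targets=[
    [[0,0,0.13],[0,0,-0.007]],
    [[0,0,0.26],[0,0,-0.007]],
    [[0,0,0.39],[0,0,-0.007]],
    [[0,0,0.5],[0,0,-0.007]],
    [[0,0,0.6],[0,0,-0.007]],
    [[0,0,0.64],[0,0,-0.007]],
    [[0,0,0.664],[0,0,-0.007]],
    [[0,0,0.664],[0,0,-0.007]],
    [[0,0,0.664],[0,0,-0.007]],
  ],
  jaw=45,
)

```text
time_s: 2.4
position: [0.6469, -0.2667, 0.004]
tool_rot: [[-0.288, 0.958, 0.002], [0.958, 0.288, -0.001], [-0.002, 0.002, -1.0]]
ft_force: [-0.5, 0.5, 0.7]
grip_width: 0.0449
gripper_force: 0.0
```

Emit:
step_arm(
  targets=[
    [[0,0,0],[0,0,0]],
    [[0,0,0],[0,0,0]],
    [[0,0,0],[0,0,0]],
    [[0,0,0],[0,0,0]],
    [[0,0,0],[0,0,0]],
    [[0,0,0],[0,0,0]],
    [[0,0,0],[0,0,0]],
    [[0,0,0],[0,0,0]],
  ],
  jaw=10,
  grip_force=60,
)

```text
time_s: 3.07
position: [0.6471, -0.2664, 0.0043]
tool_rot: [[-0.288, 0.958, 0.003], [0.958, 0.288, -0.002], [-0.003, 0.002, -1.0]]
ft_force: [-0.7, 0.9, 5.3]
grip_width: 0.0185
gripper_force: 60.9
```

Emit:
step_arm(
  targets=[
    [[0,0,-0.05],[0,0,0]],
    [[0,0,-0.15],[0,0,0]],
    [[0,0,-0.25],[0,0,0]],
    [[0,0,-0.35],[0,0,0]],
    [[0,0,-0.45],[0,0,0]],
    [[0,0,-0.5],[0,0,0]],
    [[0,0,-0.5],[0,0,0]],
    [[0,0,-0.5],[0,0,0]],
  ],
)

```text
time_s: 3.73
position: [0.6462, -0.2659, 0.1524]
tool_rot: [[-0.288, 0.958, 0.001], [0.958, 0.288, -0.001], [-0.001, 0.001, -1.0]]
ft_force: [-0.4, 0.3, -2.5]
grip_width: 0.0181
gripper_force: 59.9
```

```bash
cat > w.py <<'E'
import sys
from g import *
n=sys.argv[1];d=grab('wrist');np.savez(n+'.npz',**d);s=env.observe();print(s['position'].round(4),s['tool_rot'].round(4).tolist(),s['ft_force'].round(1),s['gripper_force'],s['grip_width'])
cv2.imwrite(f'pics/{n}.png',d['img'][:,:,::-1])
P=cloud(d);T=s['tool_rot'];q=(P-s['position'])@T
# gauge in tool frame: points ahead of fingers, narrow strip
m=(abs(q[...,1])<.012)&(q[...,0]>.02)&(q[...,0]<.16)&(abs(q[...,2]-.0)<.025)
x,y,z=q[m].T*1000
print('n',m.sum())
for a in range(20,150,10):
    w=(x>=a)&(x<a+10)
    if w.sum()>4:print(a+5,'z',np.median(z[w]).round(2),'ymid',round((np.percentile(y[w],2)+np.percentile(y[w],98))/2,2),'w',np.ptp(y[w]).round(1),'xmax',x[w].max().round(1))
E
python3 w.py w2
```

```text
[ 0.6458 -0.2657  0.1509] [[-0.2881, 0.9576, -0.0016], [0.9576, 0.2881, 0.001], [0.0014, -0.0012, -1.0]] [-0.  -1.  -2.9] 59.86613631248474 0.018246023338085324
n 9034
25 z -12.7 ymid -0.4 w 20.0 xmax 30.0
35 z -11.38 ymid -0.55 w 16.0 xmax 40.0
45 z -10.23 ymid -0.56 w 15.8 xmax 50.0
55 z -8.98 ymid -0.56 w 15.6 xmax 60.0
65 z -7.77 ymid -0.62 w 15.8 xmax 70.0
75 z -6.59 ymid -0.69 w 16.0 xmax 80.0
85 z -5.33 ymid -0.53 w 15.8 xmax 90.0
95 z -4.13 ymid -0.62 w 16.1 xmax 99.2
```

Emit:
step_arm(
  targets=[
    [[0.04,0,-0.06],[0,0,0.05]],
    [[0.11,0,-0.13],[0,0,0.13]],
    [[0.19,0,-0.2],[0,0,0.23]],
    [[0.27,0,-0.26],[0,0,0.33]],
    [[0.35,0,-0.3],[0,0,0.43]],
    [[0.43,0,-0.33],[0,0,0.53]],
    [[0.5,0,-0.33],[0,0,0.62]],
    [[0.56,0,-0.33],[0,0,0.69]],
    [[0.6,0,-0.33],[0,0,0.72]],
    [[0.6,0,-0.33],[0,0,0.72]],
  ],
)

```text
time_s: 4.62
position: [0.5934, -0.0913, 0.2496]
tool_rot: [[0.268, 0.963, -0.003], [0.963, -0.268, 0.002], [0.001, -0.004, -1.0]]
ft_force: [-0.6, -0.3, -1.3]
grip_width: 0.0183
gripper_force: 59.8
```

Emit:
step_arm(
  targets=[
    [[0.04,-0.03,0],[0,0,0]],
    [[0.11,-0.07,0],[0,0,0]],
    [[0.19,-0.12,0],[0,0,0]],
    [[0.27,-0.18,0],[0,0,0]],
    [[0.35,-0.23,0],[0,0,0]],
    [[0.42,-0.28,0],[0,0,0]],
    [[0.46,-0.305,0],[0,0,0]],
    [[0.47,-0.31,0],[0,0,0]],
    [[0.47,-0.31,0],[0,0,0]],
    [[0.47,-0.31,0],[0,0,0]],
  ],
)

```text
time_s: 5.45
position: [0.5433, 0.0664, 0.2508]
tool_rot: [[0.27, 0.963, -0.0], [0.963, -0.27, -0.0], [-0.0, -0.0, -1.0]]
ft_force: [0.0, -0.5, -2.0]
grip_width: 0.0181
gripper_force: 59.9
```

```bash
python3 w.py w3
```

```text
[0.5434 0.0661 0.2508] [[0.2708, 0.9626, -0.0004], [0.9626, -0.2708, -0.0004], [-0.0004, -0.0002, -1.0]] [ 1.4  0.5 -1.1] 59.85450625419617 0.018228842000214924
n 9068
25 z -11.32 ymid -0.3 w 19.9 xmax 30.0
35 z -9.99 ymid -0.46 w 15.9 xmax 40.0
45 z -8.8 ymid -0.48 w 15.7 xmax 50.0
55 z -7.62 ymid -0.46 w 15.6 xmax 60.0
65 z -6.37 ymid -0.63 w 15.8 xmax 70.0
75 z -5.25 ymid -0.66 w 15.9 xmax 80.0
85 z -4.0 ymid -0.49 w 16.1 xmax 90.0
95 z -2.91 ymid -0.65 w 16.0 xmax 99.4
```

View pics/w3.png

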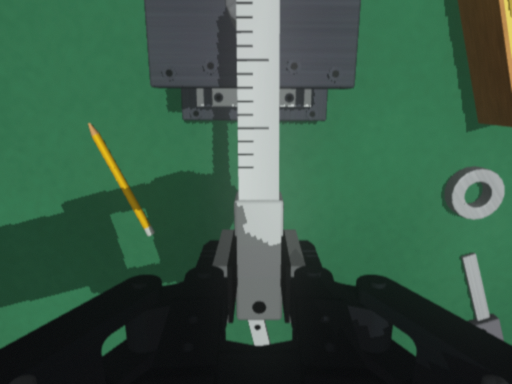

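The wrist view shows the upper shoe's front edge at row 87 and the bright ledge at rows 88–106, columns 197–312. The shoe's front edge is at row 120, columns 182–326. The gauge blade is roughly centred over it. Now to fit the edges.

```bash
cat > e.py <<'E'
from h import *
d=dict(np.load('w3.npz'));P=cloud(d);h=P[...,2];im=d['img'].astype(int);notg=im[:,:,0]>im[:,:,1]-15
v,u=np.indices(h.shape);roi=(u>135)&(u<370)&(v<135)
pos=np.array([.5434,.0661]);ex=np.array([.2708,.9626]);ey=np.array([-.9626,.2708])
for nm,lo,hi,z in(('shoe',.018,.038,.028),('plate',.044,.058,.05),('upper',.115,.145,None)):
    m=roi&notg&(h>lo)&(h<hi)
    if z is None:z=np.median(h[m&(v<80)])
    print(nm,m.sum(),'medh',np.median(h[m]).round(4),z)
    # front edge: lowest row per column
    fr=[];
    for c in range(140,366):
        r=np.where(m[:,c])[0]
        if len(r)>2 and not(228<c<285):fr.append((c,r.max()+.5))
    fr=np.array(fr);p=ray(d,fr,z)[:,:2]-pos;X=p@ex*1e3;Y=p@ey*1e3
    k=abs(X-np.median(X))<3;k&=(Y<np.percentile(Y,94))&(Y>np.percentile(Y,6));f=np.polyfit(Y[k],X[k],1);print(' front x',np.polyval(f,0).round(2),'slope deg',np.degrees(f[0]).round(2),k.sum())
    L=[];
    for r in range(5,130):
        c=np.where(m[r])[0]
        if len(c)>8:L.append((r,c.min()-.5,c.max()+.5))
    L=np.array(L);a=(ray(d,L[:,[1,0]],z)[:,:2]-pos);b=(ray(d,L[:,[2,0]],z)[:,:2]-pos)
    ya=a@ey*1e3;yb=b@ey*1e3;print(' L',np.median(ya).round(2),'R',np.median(yb).round(2),'mid',((np.median(ya)+np.median(yb))/2).round(2))
    if nm=='upper':
        q=(L[:,0]<80);print(' side slopes',[np.degrees(np.polyfit(t[q]@ex*1e3,t[q]@ey*1e3,1)[0]).round(2) for t in(a,b)])
# bright ledge profile
print(im[93,185:325].sum(1)//3, im[98,185:325].sum(1)//3,sep='\n')
E
python3 e.py
```

```text
shoe 1875 medh 0.0283 0.028
 front x 42.24 slope deg 0.14 78
 L 79.42 R -68.54 mid 5.44
plate 1299 medh 0.0506 0.05
 front x 56.11 slope deg -0.02 52
 L 60.24 R -49.62 mid 5.31
upper 14428 medh 0.1309 0.1309129011479051
 front x 71.19 slope deg 0.1 139
 L 78.93 R -68.73 mid 5.1
 side slopes [np.float64(-0.24), np.float64(-0.48)]
[ 48  48  49  47  47  48  48  48  48  49  57  84 111 118 118 118 118 111
  86  59  51  51  51  50  50  53  63  93 113 114 102  82  76  71  73  85
 102 116 121 122 123 123 123 123 123 124 124 123 124 124 125 139 177 197
 201 201 201 201 201 201 201 201 201 201 201 201 201 202 200 201 200 200
 200 199 200 199 199 199 199 198 197 197 197 197 195 196 196 196 195 194
 194 194 193 184 153 130 125 125 124 124 119 108  98  88  85  87  97 109
 117 116  97  68  57  56  55  53  54  55  65  92 114 119 121 118 120 112
  86  60  54  60  76  81  82  81  81  81  81  80  80  79]
[ 49  49  50  47  47  48  47  47  49  49  52  75 108 117 119 118 118 114
  96  64  52  50  51  50  51  51  61  86 100  73  52  44  39  37  40  45
  53  72 105 119 122 122 122 123 123 123 123 122 124 124 124 134 165 193
 200 200 200 201 200 201 201 201 201 200 200 201 201 201 200 201 201 200
 199 199 199 199 199 198 199 199 198 197 197 197 196 196 195 195 195 194
 193 194 193 184 152 131 124 124 122 103  73  59  50  45  43  44  50  57
  73 100  91  66  58  56  56  56  55  55  67  97 116 120 119 119 119 110
  78  57  62  78  81  81  80  81  81  81  81  80  79  80]
```

Emit:
step_arm(
  targets=[
    [[-0.05,-0.004,0],[0,0,0]],
    [[-0.13,-0.01,0],[0,0,0]],
    [[-0.21,-0.016,0.02],[0,0,0]],
    [[-0.265,-0.016,0.08],[0,0,0]],
    [[-0.28,-0.016,0.16],[0,0,0]],
    [[-0.28,-0.016,0.26],[0,0,0]],
    [[-0.28,-0.016,0.36],[0,0,0]],
    [[-0.28,-0.016,0.45],[0,0,0]],
    [[-0.28,-0.016,0.5],[0,0,0]],
    [[-0.28,-0.016,0.5],[0,0,0]],
  ],
)

```text
time_s: 6.33
position: [0.5143, -0.0132, 0.098]
tool_rot: [[0.271, 0.962, -0.006], [0.962, -0.271, 0.001], [-0.0, -0.006, -1.0]]
ft_force: [-0.7, -0.1, -2.0]
grip_width: 0.0182
gripper_force: 59.8
```

Emit:
step_arm(
  targets=[
    [[0,0,0.03],[0,0,0]],
    [[0,0,0.07],[0,0,0]],
    [[0,0,0.1],[0,0,0]],
    [[0,0,0.12],[0,0,0]],
    [[0,0,0.13],[0,0,0]],
    [[0,0,0.13],[0,0,0]],
    [[0,0,0.13],[0,0,0]],
    [[0,0,0.13],[0,0,0]],
    [[0,0,0.13],[0,0,0]],
  ],
)

```text
time_s: 7.08
position: [0.5159, -0.0124, 0.0626]
tool_rot: [[0.27, 0.963, 0.001], [0.963, -0.27, -0.0], [0.0, 0.001, -1.0]]
ft_force: [0.3, 1.2, -1.1]
grip_width: 0.0186
gripper_force: 59.9
```

```bash
python3 w.py w4; python3 - <<'E'
from h import *
s=env.observe();print(s['time_s'],s['position'],s['ft_force'],s['wrist_torque'])
d=grab('scene');np.savez('scene1.npz',**d);cv2.imwrite('pics/s1.png',cv2.resize(d['img'][120:220,230:370,::-1],None,fx=5.6,fy=5.6,interpolation=cv2.INTER_CUBIC))
E
```

```text
[ 0.5158 -0.0123  0.0625] [[0.2698, 0.9629, 0.0008], [0.9629, -0.2698, -0.0002], [0.0, 0.0008, -1.0]] [-0.5  0.4 -1.6] 59.87001657485962 0.018293671707296844
n 9052
25 z -11.38 ymid -0.15 w 19.8 xmax 30.0
35 z -10.06 ymid -0.3 w 15.9 xmax 40.0
45 z -8.84 ymid -0.29 w 15.7 xmax 50.0
55 z -7.68 ymid -0.31 w 15.5 xmax 59.8
65 z -6.5 ymid -0.45 w 15.7 xmax 69.7
75 z -5.32 ymid -0.44 w 16.0 xmax 80.0
85 z -4.1 ymid -0.28 w 15.9 xmax 90.0
95 z -2.96 ymid -0.45 w 16.1 xmax 99.3
7.1333 [ 0.51583216 -0.01234454  0.06254394] [-0.54452647  0.43044079 -1.58237547] [-0.02020676  0.03460977  0.02087407]
```

View pics/s1.png

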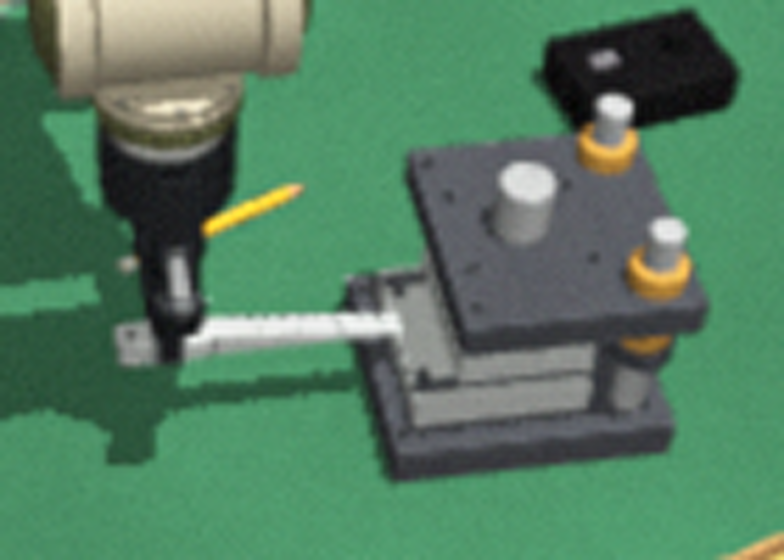

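The gauge is level and lined up with the ledge, its tip at crop (400,322), just at the plate's front edge. Next: advance above the ledge, then lower.

Emit:
step_arm(
  targets=[
    [[0.005,0.001,0.004],[0,0,0]],
    [[0.015,0.001,0.008],[0,0,0]],
    [[0.03,0.001,0.01],[0,0,0]],
    [[0.042,0.001,0.01],[0,0,0]],
    [[0.05,0.001,0.01],[0,0,0]],
    [[0.053,0.001,0.01],[0,0,0]],
    [[0.053,0.001,0.01],[0,0,0]],
    [[0.053,0.001,0.01],[0,0,0]],
  ],
)

```text
time_s: 7.85
position: [0.5202, 0.0029, 0.0592]
tool_rot: [[0.27, 0.963, 0.0], [0.963, -0.27, -0.0], [-0.0, 0.0, -1.0]]
ft_force: [0.2, 0.0, -1.6]
grip_width: 0.0184
gripper_force: 59.9
```

Emit:
step_arm(
  targets=[
    [[0,0,0.002],[0,0,0]],
    [[0,0,0.004],[0,0,0]],
    [[0,0,0.006],[0,0,0]],
    [[0,0,0.008],[0,0,0]],
    [[0,0,0.009],[0,0,0]],
    [[0,0,0.009],[0,0,0]],
    [[0,0,0.009],[0,0,0]],
  ],
)

```text
time_s: 8.43
position: [0.5202, 0.0029, 0.0564]
tool_rot: [[0.27, 0.963, -0.0], [0.963, -0.27, -0.0], [-0.0, -0.0, -1.0]]
ft_force: [0.0, 0.1, -0.9]
grip_width: 0.0184
gripper_force: 59.9
```

```bash
cat > s.py <<'E'
from h import *
s=env.observe();R=s['tool_rot'];print(s['time_s'],s['position'].round(5),R.round(4).tolist(),'F tool',(s['ft_force']@R).round(2),'T tool',(s['wrist_torque']@R).round(3),s['gripper_force'],s['grip_width'])
E
python3 s.py
```

```text
8.4333 [0.5202  0.00288 0.05641] [[0.2699, 0.9629, -0.0], [0.9629, -0.2699, -0.0], [-0.0, -0.0, -1.0]] F tool [0.08 0.02 0.93] T tool [ 0.008 -0.048  0.014] 59.87022936344147 0.018361671649321114
```

Emit:
step_arm(
  targets=[
    [[0,0,0.002],[0,0,0]],
    [[0,0,0.0033],[0,0,0]],
    [[0,0,0.0033],[0,0,0]],
    [[0,0,0.0033],[0,0,0]],
  ],
)

```text
time_s: 8.77
position: [0.5202, 0.0029, 0.0554]
tool_rot: [[0.27, 0.963, -0.0], [0.963, -0.27, 0.0], [-0.0, -0.0, -1.0]]
ft_force: [0.1, 0.1, -2.5]
grip_width: 0.0183
gripper_force: 59.9
```

Emit:
step_arm(
  targets=[
    [[0,0,0.0017],[0,0,0]],
    [[0,0,0.0017],[0,0,0]],
    [[0,0,0.0017],[0,0,0]],
    [[0,0,0.0017],[0,0,0]],
  ],
)

```text
time_s: 9.1
position: [0.5202, 0.0029, 0.0549]
tool_rot: [[0.27, 0.963, -0.0], [0.963, -0.27, -0.0], [-0.0, -0.0, -1.0]]
ft_force: [0.0, 0.5, -1.5]
grip_width: 0.0182
gripper_force: 59.9
```

```bash
python3 s.py
```

```text
9.1 [0.5202  0.0029  0.05491] [[0.2698, 0.9629, -0.0], [0.9629, -0.2698, -0.0], [-0.0, -0.0, -1.0]] F tool [ 0.45 -0.13  1.46] T tool [ 0.04  -0.048  0.006] 59.87157225608826 0.01822409525571938
```

Emit:
step_arm(
  targets=[
    [[0,0,0.0015],[0,0,0]],
    [[0,0,0.0015],[0,0,0]],
    [[0,0,0.0015],[0,0,0]],
  ],
)

```text
time_s: 9.35
position: [0.5202, 0.0029, 0.0545]
tool_rot: [[0.27, 0.963, -0.0], [0.963, -0.27, 0.0], [0.0, -0.0, -1.0]]
ft_force: [0.5, 0.4, -1.4]
grip_width: 0.0182
gripper_force: 59.9
```

```bash
python3 s.py
```

```text
9.35 [0.52019 0.00293 0.05447] [[0.2698, 0.9629, -0.0], [0.9629, -0.2698, 0.0], [0.0, -0.0, -1.0]] F tool [0.56 0.38 1.4 ] T tool [ 0.004 -0.089 -0.098] 59.870086312294006 0.018172214518738003
```

Emit:
step_arm(
  targets=[
    [[0,0,0.0015],[0,0,0]],
    [[0,0,0.0015],[0,0,0]],
    [[0,0,0.0015],[0,0,0]],
  ],
)

```text
time_s: 9.6
position: [0.5202, 0.0029, 0.054]
tool_rot: [[0.27, 0.963, 0.0], [0.963, -0.27, 0.0], [0.0, 0.0, -1.0]]
ft_force: [0.1, 0.2, -1.9]
grip_width: 0.0185
gripper_force: 59.9
```

```bash
python3 s.py
```

```text
9.6 [0.52023 0.00292 0.05404] [[0.2698, 0.9629, 0.0001], [0.9629, -0.2698, 0.0], [0.0, 0.0001, -1.0]] F tool [ 0.26 -0.    1.86] T tool [-0.007 -0.056  0.021] 59.89382207393646 0.018488693761391655
```

Emit:
step_arm(
  targets=[
    [[0,0,0.001],[0,0,0]],
    [[0,0,0.001],[0,0,0]],
    [[0,0,0.001],[0,0,0]],
  ],
)

```text
time_s: 9.85
position: [0.5202, 0.0029, 0.0538]
tool_rot: [[0.27, 0.963, 0.0], [0.963, -0.27, -0.0], [0.0, 0.0, -1.0]]
ft_force: [-0.4, -0.8, -1.7]
grip_width: 0.0184
gripper_force: 59.9
```

```bash
python3 s.py
```

```text
9.85 [0.52022 0.00288 0.05376] [[0.2699, 0.9629, 0.0001], [0.9629, -0.2699, -0.0], [0.0, 0.0001, -1.0]] F tool [-0.92 -0.15  1.65] T tool [ 0.01  -0.042  0.016] 59.92481231689453 0.01835843085475616
```

Emit:
step_arm(
  targets=[
    [[0,0,0.001],[0,0,0]],
    [[0,0,0.001],[0,0,0]],
    [[0,0,0.001],[0,0,0]],
  ],
)

```text
time_s: 10.1
position: [0.5202, 0.0029, 0.0535]
tool_rot: [[0.27, 0.963, 0.0], [0.963, -0.27, -0.0], [-0.0, 0.0, -1.0]]
ft_force: [-1.0, -1.4, 0.5]
grip_width: 0.0186
gripper_force: 60.0
```

```bash
python3 s.py
```

```text
10.1 [0.52024 0.00288 0.05347] [[0.2698, 0.9629, 0.0001], [0.9629, -0.2698, -0.0001], [-0.0, 0.0002, -1.0]] F tool [-1.58 -0.59 -0.48] T tool [-0.067  0.002  0.02 ] 59.96915280818939 0.018619289351649793
```

Contact with the plate is felt (about 2 N at z = 0.0535). The height of the upper shoe implies a gap of about 6.5 mm and a snug depth of about 42 mm, so about 50 mm of advance. I'll slide in 36 mm first.

Emit:
step_arm(
  targets=[
    [[0.005,0,0],[0,0,0]],
    [[0.015,0,0],[0,0,0]],
    [[0.025,0,0],[0,0,0]],
    [[0.035,0,0],[0,0,0]],
    [[0.045,0,0],[0,0,0]],
    [[0.053,0,0],[0,0,0]],
    [[0.06,0,0],[0,0,0]],
    [[0.06,0,0],[0,0,0]],
    [[0.06,0,0],[0,0,0]],
  ],
)

```text
time_s: 10.85
position: [0.5251, 0.0205, 0.0534]
tool_rot: [[0.27, 0.963, 0.0], [0.963, -0.27, 0.0], [0.0, 0.0, -1.0]]
ft_force: [0.6, 1.7, 0.1]
grip_width: 0.018
gripper_force: 60.0
```

Emit:
step_arm(
  targets=[
    [[0.005,0,0],[0,0,0]],
    [[0.015,0,0],[0,0,0]],
    [[0.025,0,0],[0,0,0]],
    [[0.035,0,0],[0,0,0]],
    [[0.045,0,0],[0,0,0]],
    [[0.053,0,0],[0,0,0]],
    [[0.06,0,0],[0,0,0]],
    [[0.06,0,0],[0,0,0]],
    [[0.06,0,0],[0,0,0]],
  ],
)

```text
time_s: 11.6
position: [0.53, 0.038, 0.0534]
tool_rot: [[0.27, 0.963, 0.0], [0.963, -0.27, 0.001], [0.001, 0.0, -1.0]]
ft_force: [-0.2, 1.0, 0.1]
grip_width: 0.0181
gripper_force: 60.1
```

```bash
python3 s.py; python3 w.py w5
```

```text
11.6 [0.53    0.03797 0.05344] [[0.2697, 0.963, 0.0003], [0.963, -0.2697, 0.0005], [0.0006, 0.0001, -1.0]] F tool [ 0.9  -0.43 -0.12] T tool [-0.003  0.309  0.019] 60.07826328277588 0.0180532488171429
[0.53   0.0379 0.0534] [[0.2697, 0.9629, 0.0002], [0.9629, -0.2697, 0.0005], [0.0005, 0.0001, -1.0]] [ 0.8  2.9 -0.2] 60.079472064971924 0.018181729491671576
n 10022
25 z -11.53 ymid -0.17 w 19.8 xmax 30.0
35 z -10.35 ymid -0.35 w 15.9 xmax 40.0
45 z -9.23 ymid -0.34 w 15.7 xmax 50.0
55 z -8.1 ymid -0.34 w 15.8 xmax 59.9
65 z -7.03 ymid -0.51 w 16.0 xmax 69.8
75 z -5.91 ymid -0.3 w 23.9 xmax 79.9
85 z -4.56 ymid 0.04 w 24.0 xmax 90.0
95 z -3.32 ymid 0.01 w 24.0 xmax 100.0
105 z 3.34 ymid 0.06 w 23.6 xmax 100.8
```

```bash
cat > p.py <<'E'
import sys
from g import *
def pitch(d,pos,T):
    q=(cloud(d)-pos)@T*1000
    m=(abs(q[...,1]+.4)<6)&(q[...,0]>33)&(q[...,0]<72)&(abs(q[...,2]+8)<6)
    x,y,z=q[m].T;f=np.linalg.lstsq(np.c_[x-52,y,np.ones_like(x)],z,rcond=None)[0]
    return 'pitch-up deg %.3f'%np.degrees(.12-f[0]),'roll %.3f'%np.degrees(f[1]),'z52 %.2f'%f[2]
if __name__=='__main__':
    if len(sys.argv)>1:
        for i in range(2):
            s=env.observe();d=grab('wrist');print(pitch(d,s['position'],s['tool_rot']),s['tool_rot'][2].round(4),s['position'].round(5),'F',(s['ft_force']@s['tool_rot']).round(2),'T',(s['wrist_torque']@s['tool_rot']).round(3))
    else:
        for n,pos,T in(('w3',[0.5434,0.0661,0.2508],[[0.2708,0.9626,-0.0004],[0.9626,-0.2708,-0.0004],[-0.0004,-0.0002,-1.0]]),('w4',[0.5158,-0.0123,0.0625],[[0.2698,0.9629,0.0008],[0.9629,-0.2698,-0.0002],[0,0.0008,-1.0]]),('w5',[0.53,0.0379,0.0534],[[0.2697,0.9629,0.0002],[0.9629,-0.2697,0.0005],[0.0005,0.0001,-1.0]])):
            print(n,pitch(dict(np.load(n+'.npz')),np.array(pos),np.array(T)))
E
python3 p.py
```

```text
w3 ('pitch-up deg 0.053', 'roll 0.046', 'z52 -7.96')
w4 ('pitch-up deg -0.003', 'roll 0.566', 'z52 -8.06')
w5 ('pitch-up deg 0.625', 'roll 0.182', 'z52 -8.48')
```

Emit:
step_arm(
  targets=[
    [[0,0,-0.001],[0,0,0]],
    [[0,0,-0.001],[0,0,0]],
    [[0,0,-0.001],[0,0,0]],
  ],
)

```text
time_s: 11.9
position: [0.5298, 0.0376, 0.0537]
tool_rot: [[0.27, 0.963, -0.0], [0.963, -0.27, 0.0], [-0.0, -0.0, -1.0]]
ft_force: [-0.0, 1.1, -0.3]
grip_width: 0.018
gripper_force: 60.1
```

```bash
python3 p.py x
```

```text
('pitch-up deg 0.432', 'roll 0.282', 'z52 -8.31') [-0.e+00 -2.e-04 -1.e+00] [0.52984 0.03756 0.05368] F [ 1.08 -0.34  0.3 ] T [ 0.009  0.263 -0.015]
('pitch-up deg 0.409', 'roll 0.113', 'z52 -8.33') [ 0.e+00 -1.e-04 -1.e+00] [0.52986 0.03754 0.05369] F [ 0.66 -0.18 -0.12] T [-0.01   0.218  0.053]
```

Emit:
step_arm(
  targets=[
    [[0,0,-0.002],[0,0,0]],
    [[0,0,-0.002],[0,0,0]],
    [[0,0,-0.002],[0,0,0]],
  ],
)

```text
time_s: 12.25
position: [0.5298, 0.0374, 0.0543]
tool_rot: [[0.27, 0.963, -0.0], [0.963, -0.27, -0.0], [-0.0, -0.0, -1.0]]
ft_force: [-0.8, -0.5, -1.0]
grip_width: 0.0183
gripper_force: 59.9
```

```bash
python3 p.py x
```

```text
('pitch-up deg -0.017', 'roll 0.280', 'z52 -8.01') [-3.e-04 -2.e-04 -1.e+00] [0.52982 0.03744 0.05426] F [-0.68 -0.61  1.01] T [-0.018 -0.029 -0.04 ]
('pitch-up deg 0.048', 'roll 0.448', 'z52 -8.02') [-3.e-04 -2.e-04 -1.e+00] [0.52982 0.03749 0.05425] F [-1.08 -0.81  1.86] T [-0.029  0.036 -0.018]
```

Emit:
step_arm(
  targets=[
    [[0.004,0,0.0003],[0,0,0]],
    [[0.011,0,0.0003],[0,0,0]],
    [[0.018,0,0.0003],[0,0,0]],
    [[0.024,0,0.0003],[0,0,0]],
    [[0.027,0,0.0003],[0,0,0]],
    [[0.027,0,0.0003],[0,0,0]],
    [[0.027,0,0.0003],[0,0,0]],
  ],
)

```text
time_s: 12.93
position: [0.5321, 0.0455, 0.0542]
tool_rot: [[0.27, 0.963, -0.0], [0.963, -0.27, 0.0], [0.0, -0.0, -1.0]]
ft_force: [-0.4, -0.5, -1.3]
grip_width: 0.0185
gripper_force: 59.9
```

```bash
python3 p.py x
```

```text
('pitch-up deg 0.094', 'roll 0.258', 'z52 -8.03') [ 0. -0. -1.] [0.5321  0.0455  0.05423] F [-0.63 -0.23  1.32] T [-0.032 -0.003 -0.038]
('pitch-up deg 0.100', 'roll 0.500', 'z52 -8.03') [ 0.e+00 -1.e-04 -1.e+00] [0.53207 0.04542 0.05421] F [ 0.72 -0.59  1.69] T [ 0.02  -0.011  0.02 ]
```

Emit:
step_arm(
  targets=[
    [[0.003,0,0],[0,0,0]],
    [[0.006,0,0],[0,0,0]],
    [[0.0067,0,0],[0,0,0]],
    [[0.0067,0,0],[0,0,0]],
  ],
)

```text
time_s: 13.37
position: [0.5327, 0.0474, 0.0542]
tool_rot: [[0.27, 0.963, 0.0], [0.963, -0.27, 0.0], [0.0, -0.0, -1.0]]
ft_force: [-0.4, 0.4, -2.2]
grip_width: 0.0185
gripper_force: 59.9
```

```bash
python3 s.py
```

```text
13.3667 [0.53265 0.04735 0.05422] [[0.2697, 0.9629, 0.0], [0.9629, -0.2697, 0.0], [0.0, -0.0, -1.0]] F tool [ 0.28 -0.45  2.2 ] T tool [-0.04  -0.038  0.032] 59.927735924720764 0.018454605279505792
```

Depth about 37.8 mm and still free. Continuing in 1 mm steps.

Emit:
step_arm(
  targets=[
    [[0.0017,0,0],[0,0,0]],
    [[0.0033,0,0],[0,0,0]],
    [[0.0033,0,0],[0,0,0]],
  ],
)

```text
time_s: 13.62
position: [0.5329, 0.0483, 0.0542]
tool_rot: [[0.27, 0.963, 0.0], [0.963, -0.27, 0.0], [0.0, 0.0, -1.0]]
ft_force: [0.5, -0.0, -1.6]
grip_width: 0.018
gripper_force: 59.9
```

```bash
python3 s.py
```

```text
13.6167 [0.53293 0.04833 0.05423] [[0.2698, 0.9629, 0.0], [0.9629, -0.2698, 0.0], [0.0, 0.0, -1.0]] F tool [0.1  0.47 1.55] T tool [-0.011 -0.002  0.044] 59.92592453956604 0.018010828849462597
```

Emit:
step_arm(
  targets=[
    [[0.0017,0,0],[0,0,0]],
    [[0.0033,0,0],[0,0,0]],
    [[0.0033,0,0],[0,0,0]],
  ],
)

```text
time_s: 13.87
position: [0.5332, 0.0493, 0.0542]
tool_rot: [[0.27, 0.963, 0.0], [0.963, -0.27, 0.0], [0.0, 0.0, -1.0]]
ft_force: [-0.1, 0.5, -2.0]
grip_width: 0.0181
gripper_force: 59.9
```

```bash
python3 s.py
```

```text
13.8667 [0.53321 0.04929 0.05425] [[0.2698, 0.9629, 0.0001], [0.9629, -0.2698, 0.0001], [0.0001, 0.0001, -1.0]] F tool [ 0.45 -0.26  2.05] T tool [ 0.02  -0.029 -0.008] 59.92628037929535 0.018081590415330813
```

Emit:
step_arm(
  targets=[
    [[0.0017,0,0.0003],[0,0,0]],
    [[0.0033,0,0.0003],[0,0,0]],
    [[0.0033,0,0.0003],[0,0,0]],
  ],
)

```text
time_s: 14.12
position: [0.5335, 0.0503, 0.0542]
tool_rot: [[0.27, 0.963, 0.0], [0.963, -0.27, 0.0], [0.0, 0.0, -1.0]]
ft_force: [0.4, 0.3, -1.9]
grip_width: 0.0184
gripper_force: 59.9
```

```bash
python3 s.py
```

```text
14.1167 [0.53348 0.05026 0.05416] [[0.2698, 0.9629, 0.0], [0.9629, -0.2698, 0.0], [0.0, 0.0, -1.0]] F tool [0.42 0.25 1.93] T tool [-0.019 -0.045  0.036] 59.935131669044495 0.018382714288980008
```

Emit:
step_arm(
  targets=[
    [[0.0017,0,0],[0,0,0]],
    [[0.0033,0,0],[0,0,0]],
    [[0.0033,0,0],[0,0,0]],
  ],
)

```text
time_s: 14.37
position: [0.5337, 0.0512, 0.0542]
tool_rot: [[0.27, 0.963, 0.0], [0.963, -0.27, 0.0], [0.0, 0.0, -1.0]]
ft_force: [-0.1, 0.7, -0.3]
grip_width: 0.0185
gripper_force: 59.9
```

```bash
python3 p.py x
```

```text
('pitch-up deg 0.042', 'roll 0.068', 'z52 -8.05') [ 1.e-04  1.e-04 -1.e+00] [0.53375 0.0512  0.05416] F [ 0.7  -0.25  0.27] T [-0.017 -0.01  -0.021]
('pitch-up deg 0.061', 'roll 0.158', 'z52 -8.03') [ 1.e-04  1.e-04 -1.e+00] [0.53373 0.05122 0.05417] F [ 0.64 -0.53  1.18] T [-0.043  0.06   0.03 ]
```

Emit:
step_arm(
  targets=[
    [[0.002,0,0],[0,0,0]],
    [[0.002,0,0],[0,0,0]],
    [[0.002,0,0],[0,0,0]],
  ],
)

```text
time_s: 14.72
position: [0.5339, 0.0518, 0.0542]
tool_rot: [[0.27, 0.963, 0.0], [0.963, -0.27, 0.0], [0.0, 0.0, -1.0]]
ft_force: [-0.6, 0.2, -1.3]
grip_width: 0.0183
gripper_force: 59.9
```

```bash
python3 s.py
```

```text
14.7167 [0.53389 0.05175 0.05416] [[0.2698, 0.9629, 0.0], [0.9629, -0.2698, 0.0001], [0.0001, 0.0, -1.0]] F tool [ 0.03 -0.58  1.28] T tool [ 0.053  0.003 -0.032] 59.92698848247528 0.018329440500553754
```

Emit:
step_arm(
  targets=[
    [[0.002,0,0],[0,0,0]],
    [[0.002,0,0],[0,0,0]],
    [[0.002,0,0],[0,0,0]],
  ],
)

```text
time_s: 14.97
position: [0.534, 0.0522, 0.0542]
tool_rot: [[0.27, 0.963, 0.0], [0.963, -0.27, -0.0], [-0.0, 0.0, -1.0]]
ft_force: [-0.6, -1.2, -0.7]
grip_width: 0.0182
gripper_force: 59.9
```

```bash
python3 s.py
```

```text
14.9667 [0.53404 0.05224 0.05416] [[0.2698, 0.9629, 0.0], [0.9629, -0.2698, -0.0001], [-0.0, 0.0001, -1.0]] F tool [-1.29 -0.3   0.65] T tool [ 0.033 -0.124  0.003] 59.93437886238098 0.018247013073311658
```

Emit:
step_arm(
  targets=[
    [[0.001,0,0],[0,0,0]],
    [[0.001,0,0],[0,0,0]],
    [[0.001,0,0],[0,0,0]],
  ],
)

```text
time_s: 15.22
position: [0.5341, 0.0524, 0.0542]
tool_rot: [[0.27, 0.963, -0.0], [0.963, -0.27, -0.0], [-0.0, -0.0, -1.0]]
ft_force: [-0.3, -3.0, -0.3]
grip_width: 0.0179
gripper_force: 59.9
```

```bash
python3 p.py x
```

```text
('pitch-up deg 0.177', 'roll 0.278', 'z52 -8.07') [-2.e-04 -0.e+00 -1.e+00] [0.53408 0.05244 0.05415] F [-2.98  0.47  0.28] T [ 0.003 -0.345  0.047]
('pitch-up deg 0.124', 'roll 0.313', 'z52 -8.09') [-2.e-04 -0.e+00 -1.e+00] [0.5341  0.05244 0.05414] F [-2.14 -0.33  1.65] T [-0.001 -0.399  0.01 ]
```

Emit:
step_arm(
  targets=[
    [[0.001,0,0],[0,0,0]],
    [[0.001,0,0],[0,0,0]],
    [[0.001,0,0],[0,0,0]],
  ],
)

```text
time_s: 15.57
position: [0.5342, 0.0528, 0.0542]
tool_rot: [[0.27, 0.963, -0.0], [0.963, -0.27, -0.0], [-0.0, -0.0, -1.0]]
ft_force: [0.1, -2.7, 0.1]
grip_width: 0.0181
gripper_force: 60.0
```

```bash
python3 p.py x
```

```text
('pitch-up deg 0.037', 'roll 0.339', 'z52 -8.07') [-2.e-04 -0.e+00 -1.e+00] [0.53418 0.05275 0.05415] F [-2.6   0.8  -0.13] T [ 0.004 -0.493 -0.005]
('pitch-up deg 0.215', 'roll 0.064', 'z52 -8.07') [-2.e-04 -0.e+00 -1.e+00] [0.53416 0.05277 0.05414] F [-3.09 -0.02  0.71] T [ 0.02  -0.559  0.003]
```

Emit:
step_arm(
  targets=[
    [[0.001,0,0],[0,0,0]],
    [[0.001,0,0],[0,0,0]],
    [[0.001,0,0],[0,0,0]],
  ],
)

```text
time_s: 15.92
position: [0.5342, 0.053, 0.0542]
tool_rot: [[0.27, 0.963, -0.0], [0.963, -0.27, -0.0], [-0.0, 0.0, -1.0]]
ft_force: [-1.1, -3.9, -0.1]
grip_width: 0.0186
gripper_force: 60.0
```

```bash
python3 p.py x
```

```text
('pitch-up deg 0.142', 'roll 0.396', 'z52 -8.07') [-3.e-04  0.e+00 -1.e+00] [0.53425 0.05304 0.05416] F [-4.08 -0.05  0.07] T [ 0.036 -0.71  -0.026]
('pitch-up deg 0.235', 'roll 0.424', 'z52 -8.05') [-2.e-04  0.e+00 -1.e+00] [0.53426 0.05303 0.05417] F [-3.75 -0.43  0.26] T [ 0.027 -0.798 -0.019]
```

Emit:
step_arm(
  targets=[
    [[0.001,0,0],[0,0,0]],
    [[0.001,0,0],[0,0,0]],
    [[0.001,0,0],[0,0,0]],
    [[0.001,0,0],[0,0,0]],
  ],
)

```text
time_s: 16.35
position: [0.5343, 0.0533, 0.0542]
tool_rot: [[0.27, 0.963, -0.0], [0.963, -0.27, -0.0], [-0.0, 0.0, -1.0]]
ft_force: [-2.0, -5.8, 0.3]
grip_width: 0.018
gripper_force: 60.0
```

```bash
python3 p.py x; python3 s.py
```

```text
('pitch-up deg 0.222', 'roll 0.500', 'z52 -8.04') [-3.e-04  0.e+00 -1.e+00] [0.53433 0.05329 0.05417] F [-6.15 -0.31 -0.31] T [-0.079 -0.844  0.046]
('pitch-up deg 0.144', 'roll 0.243', 'z52 -8.07') [-3.e-04 -0.e+00 -1.e+00] [0.53432 0.0533  0.05416] F [-4.96 -0.83  0.61] T [ 0.02  -0.814 -0.031]
16.45 [0.53435 0.05328 0.05416] [[0.2698, 0.9629, -0.0001], [0.9629, -0.2698, -0.0003], [-0.0003, 0.0, -1.0]] F tool [-4.86  0.24 -0.3 ] T tool [ 0.029 -0.858 -0.028] 60.04708528518677 0.018346787811624573
```

Emit:
step_arm(
  targets=[
    [[0,0,0],[0,0,0]],
    [[0,0,0],[0,0,0]],
    [[0,0,0],[0,0,0]],
    [[0,0,0],[0,0,0]],
    [[0,0,0],[0,0,0]],
    [[0,0,0],[0,0,0]],
  ],
)

```text
time_s: 16.95
position: [0.5343, 0.0533, 0.0542]
tool_rot: [[0.27, 0.963, -0.0], [0.963, -0.27, -0.0], [-0.0, -0.0, -1.0]]
ft_force: [-2.4, -5.3, -0.5]
grip_width: 0.0183
gripper_force: 60.0
```

```bash
python3 p.py x; python3 - <<'E'
from h import *
d=grab('scene');cv2.imwrite('pics/s2.png',cv2.resize(d['img'][120:220,230:370,::-1],None,fx=5.6,fy=5.6,interpolation=cv2.INTER_CUBIC))
E
```

```text
('pitch-up deg 0.191', 'roll 0.239', 'z52 -8.07') [-3.e-04 -0.e+00 -1.e+00] [0.53434 0.05328 0.05415] F [-5.76 -0.83  0.55] T [ 0.038 -0.846 -0.035]
('pitch-up deg 0.124', 'roll 0.492', 'z52 -8.06') [-3.e-04  0.e+00 -1.e+00] [0.53434 0.0533  0.05416] F [-4.67  0.17 -0.26] T [-0.016 -0.803  0.051]
```

View pics/s2.png

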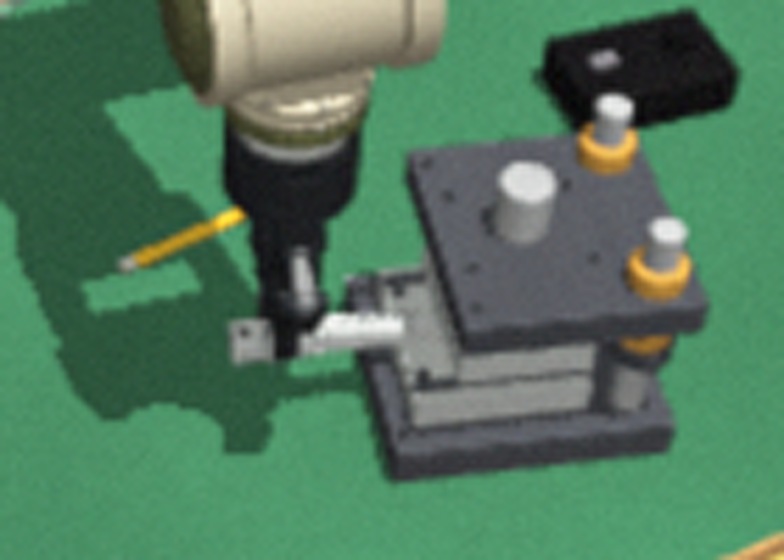

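The handle has moved from column 120 to 232 in the crop, and the blade runs into the shadowed mouth of the die. The push is steady at about 5 N and the gauge is flat, so I'm handing in.

```bash
python3 -c "
from rig import close_job
print(close_job())"
```

```text
the job is handed in; nothing more can be done
None
```

The job is handed in: the gauge is held still in the die at about 44 mm depth (gap about 6.8 mm), snug under a steady push of about 5 N, flat to about 0.2° and square, with nothing else on the bench touched.

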